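# Weight back into its case, lid down on its folding stay

### The job

Put the large brass weight back into its empty round recess in the closed instrument case: lift the lid by its handle until the folding stay on the right side has locked and carries it, set the weight upright and fully down in the recess, then take the stay by the grip at its elbow, break the locked joint forward and ease the lid down with it until it is fully shut. Do not let the lid drop, do not pull on once the stay is taut (its clamped foot must not be forced along its slot), and leave the timer, the beaker and the notebook where they are.

Things in the scene. Friction and masses are not known exactly. Their poses are not given: they have to be found in the camera images.
- case: Grey steel instrument case screwed down to the bench, 220 deep x 280 wide, rim 88 high (lid shut 110). Origin: centre of its underside; x to its rear (hinge side), y to its left, z up. Walls 3 thick. Inside, a dark tray whose top is 28 above the bench, with three round recesses in its front part; two hold smaller brass weights.
- hinge (a point): Middle of the lid's hinge axis, on the rear rim: 110 behind the case's origin, 88 above the bench. The axis runs along the case's y.
- lid (a joint): Lid angle in rad: 0 shut, grows as it opens. The lid (0.8 to 1.1 kg) falls shut by itself unless held. The stay comes into line and taut somewhere between 1.15 and 1.40, different each time and to be felt; there a light spring snaps its elbow rearward over centre, and the lid then stands on it about 0.03 lower.
- handle (a point): Middle of the lid's round steel bow handle: bar 10 thick, 96 free length along the case's y, 33 above the lid's top, 30 behind its front edge. With the lid shut it lies 190 in front of the hinge and 55 above it, and it turns with the lid about the hinge.
- stay_grip: Dark turned grip, 13 thick, 53 long, turning freely on the elbow pin of the two-link folding stay outside the case's right wall. Origin: its middle, 182 right of the case's middle; y along the grip. Lid shut: folded forward, 35 above the bench. Locked: above the foot, stopped 10 behind the links' line. Pulled forward (case -x) through the line with 3 to 6 N it breaks; then it carries the lid.
- weight_500: Largest brass weight, loose on the bench: body 42 across and 34 high, knob 20 across on top, 46 high in all, 0.5 kg. Origin: centre of its underside, z up.
- recess (a point): Middle of the floor of the empty recess, in the tray's front part: 48 across, 12 deep, its floor 16 above the bench, 55 in front of and 55 to the left of the case's origin. The weight stands with its origin here.
- timer: Bench timer 58 x 62 x 20, a bystander. Origin: centre of its underside.
- beaker: Glass beaker 52 across, 70 high, a bystander. Origin: centre of its underside.
- notebook: Black hard-cover notebook 148 x 105 x 14, a bystander. Origin: centre of its underside.
- stay_foot: Foot pivot of the stay, 14 across, clamped by friction in the upright slot of a plate on the case's right wall: 40 behind the case's origin, 24 to 36 above the bench (set differently each time). Origin: on its axis. The grip's axis moves in a circle of 82.5 about this axis. The clamp slips at some 34 N along the slot: at the taut stay about 8 N of further pull at the lid's handle does that.
Mind the look-alikes: they are no part of the job. What is shaped like the weight_500 but red is not meant.

How it is judged (in metres and radians):
On the way, in this order (a step that is already met when the one before it is completed fails the run):
1. The lid stands open and still on its locked stay, let go (value of joint lid above 1 rad and velocity of joint lid between -0.05 and 0.05 rad/s and contact force between each of the arm, the fingers and lid below 0.3 N), for 0.3 s.
2. The weight stands upright in its recess, let go, with the lid still standing open (value of joint lid above 1 rad and horizontal distance between weight_500 and recess below 0.005 m and distance between weight_500 and recess below 0.006 m and angle between weight_500's own z axis and vertical below 0.1 rad and contact force between the fingers and weight_500 below 0.3 N), for 0.2 s.
At the end, for the whole second after the job is handed in: The lid is shut (under 0.03 rad), the large weight stands upright (within 0.1 rad) on the floor of its recess (within 5 mm of its middle, 6 mm with the height) and is at rest, and the stay's foot is within 1.5 mm of where it was clamped (value of joint lid below 0.03 rad and horizontal distance between weight_500 and recess below 0.005 m and distance between weight_500 and recess below 0.006 m and angle between weight_500's own z axis and vertical below 0.1 rad and linear speed of weight_500 below 0.01 m/s and distance of stay_foot from where it was at the start of the episode below 0.0015 m); the robot touches nothing.
It fails at once if The lid drops (it falls faster than 2 rad/s) (velocity of joint lid below -2 rad/s).
It fails at once if The stay's clamped foot is forced along its slot by more than 1.5 mm (distance of stay_foot from where it was at the start of the episode above 0.0015 m).
It fails at once if A bystander is moved by more than 15 mm (distance of any of timer, beaker, notebook from where it was at the start of the episode above 0.015 m).
It also fails if it takes over 72 s, if anything falls off the work surface, if the arm or the gripper's body presses on something with over 40 N, if the wrist force passes 120 N, or if a joint passes its speed limit or range.

### The arm

A 6-joint arm with a two-finger parallel gripper is mounted at the origin on a cart in front of the work surface, level with it; the furniture and walls round the work are solid. World frame = base frame: x ahead of the robot, y to its left, z up, the work surface at z = 0. Lengths are in m, angles in degrees, forces in N, time in s.
With the tool pointing down it reaches from about 0.25 to 0.725 m from the base axis. Payload 9.7 kg.
Tool frame: the origin (TCP) lies on the centre line of the jaws, within the pads' length; the fingertips stand 19 mm ahead of it and the grasp point (between the pads) is the TCP (bot.tcp_to_tips is the z of the fingertips in the tool frame, in m); z points along the fingers, y is the line along which they close (so a half turn about z gives the same grasp; the last joint's range is limited). The gripper opens to 85 mm and grips with 20 to 120 N. Pads are 22 mm wide; open, the fingers measure 114 mm over their backs; the gripper's body (76 mm by 85 mm) begins 54 mm behind the grasp point. The pads swing forward as they close: fully open they stand 13 mm farther back than shut.
Start: joints at [-65.031, 4.979, 10.078, 95.1, 0, 90], TCP at [0.232, -0.499, 0.25] pointing down, gripper open.
Joint ranges: [-179.16, 179.16], [-48.56, 103.87], [-65.8, 70.77], [-126.05, 130.52], [-82.76, 87.17], [-180, 180]. Speed limits (degrees/s): [127.2, 127.2, 147.25, 180, 180, 180].

### API

Orientations are given as [roll, pitch, yaw] about the fixed x, y, z axes, in that order (R = Rz(yaw) Ry(pitch) Rx(roll)).
In Python, from workcell import bot gives the robot as it stands. The module is installed in compiled form; this text tells all that it offers.
- The arm moves only by the tool play_rows, never from a script. Its argument "increments" is a list of rows, each an object with "slide": the shift along the tool's x, y, z in mm, a list of three; "angular": the turn, a rotation vector about the tool's x, y, z in degrees, a list of three; "claw": the opening, from -1 (shut) to 1 (fully open). In form: [{"slide": [x, y, z], "angular": [rx, ry, rz], "claw": claw}, ...]. A call has 1 to 8 rows; each row shifts and turns the commanded pose from where the row before left it, along the tool's axes as they then stand; what a row does not reach is not made up. A row lasts 1/10 s, in which the tool goes at most 50 mm and 8.59 degrees, less where a joint would pass 70% of its speed; a pose out of reach is approached as far as the arm can. A call is refused whole if a number of a shift passes 50 or a number of a turn 8.59, either way. A call with a gripper value outside its range is refused whole. The fingers move at their own pace and stop on an object; "squeeze" is the grip in N (left out, the last holds). Time passes only in rows, so rows that do not move let the fingers close. It gives the time, the measured TCP pose, the force, the opening and the grip force at its end, in the units of the state.
- bot.get_obs(): the state, without advancing time (a new reading comes with each control period).
- bot.camera(name): name is "side" or "top"; returns the picture (420x560x3 uint8, red, green, blue); there is no depth.
- bot.camera_info(name): a dict with "fovy" (degrees; the focal length in pixels is half the picture's height over the tangent of half this angle, whatever the lens; pixels are square), "cx", "cy" (the principal point, pixels), "R" (3x3) and "t" (3): a world point X has camera coordinates R X + t. Camera axes: x right, y down, z forward; pixel columns grow to the right and rows downward; lengths in m; the calibration is good to about 2 mm. A picture is of the moment at which its call begins. camera_info takes no time and is no camera call.
- bot.job_done(): hands the job in; it is judged then, once.
The state is a dict: "time": time; "q": joint angles; "qd": joint speeds; "joint_efforts": joint torques, N m; "ee_pos": TCP position; "tcp_rot": TCP orientation; "wrist_force": force on the tool from outside, world axes, zero at the start; "torque": the same for the moment, N m; "opening": finger opening in m; "grasp_force": force on a finger pad.
Only numpy, scipy, OpenCV 4.12 (cv2) and the standard library are available. Lean on these libraries where they do the work, as an engineer would, in place of code of your own. Each camera call takes 0.05 s, during which the arm holds its last target. There are 200 camera calls.

## Working session

There is one attempt and no reset: what is moved stays moved. The work goes in short steps, Python scripts to look and compute and a tool call to move; the robot and the scene stay as the last step left them, time stands still between calls to the robot, and variables do not carry over. Pictures are saved under pics/ and viewed, at most 10 in all, crops included, and the job is handed in when it is done.

Besides the shell and the picture viewer there is one more tool, called as name(argument=value, ...) on one line, values as JSON. play_rows: Moves the arm, as the interface text tells. Its arguments: {"type":"object","properties":{"increments":{"type":"array"},"squeeze":{"type":"number"}},"required":["increments"]}

```bash
mkdir -p pics; python3 - <<'E'
from workcell import bot
import cv2
for n in("side","top"):
    im=bot.camera(n); cv2.imwrite(f"pics/{n}0.png",im[:,:,::-1]); print(n,bot.camera_info(n))
o=bot.get_obs(); print(o)
E
```

```text
side {'fovy': 45.01628628699183, 'cx': 275.6470036450071, 'cy': 213.16449405770567, 'R': array([[ 0.9905215 , -0.13604787, -0.01892465],
       [-0.06875355, -0.37179633, -0.92576479],
       [ 0.11891221,  0.91829106, -0.37762603]]), 't': array([-0.54126784,  0.12191439,  1.37030796])}
top {'fovy': 51.37188359696849, 'cx': 273.89171972434093, 'cy': 207.62073785035665, 'R': array([[-0.00811952, -0.99995556,  0.00479063],
       [-0.98991343,  0.00736016, -0.14148228],
       [ 0.14144073, -0.00589107, -0.9899292 ]]), 't': array([0.00307288, 0.5384009 , 1.42400255])}
{'time': 0.1, 'q': array([-6.50332796e+01,  5.00918595e+00,  1.00401391e+01,  9.50980204e+01,
        1.33083663e-03,  9.00006218e+01]), 'qd': array([-0.04252815, -0.11219037,  0.09156672, -0.04876194, -0.02714404,
       -0.06807087]), 'joint_efforts': array([ 6.73543054e-04, -5.21561658e+01,  4.65653372e+01,  1.59972638e-02,
        2.34424584e-05,  2.11441616e-06]), 'ee_pos': array([ 0.23208707, -0.49845338,  0.24965232]), 'tcp_rot': array([-1.79932933e+02, -1.33010789e-03,  2.49660971e+01]), 'wrist_force': array([-0.66714824,  0.79044321, -0.01050785]), 'torque': array([ 0.00566602, -0.01363394,  0.03718274]), 'grasp_force': 0.0, 'opening': 0.08539138689631554}
```

View pics/top0.png

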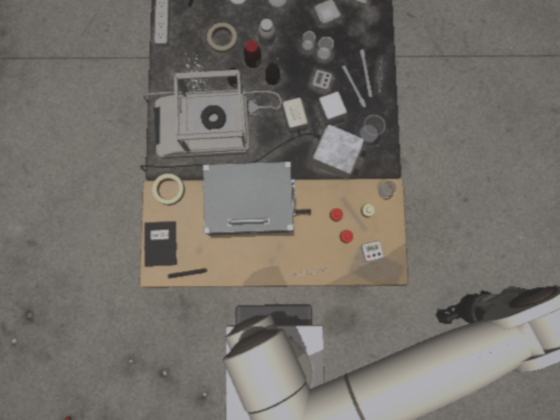

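View pics/side0.png

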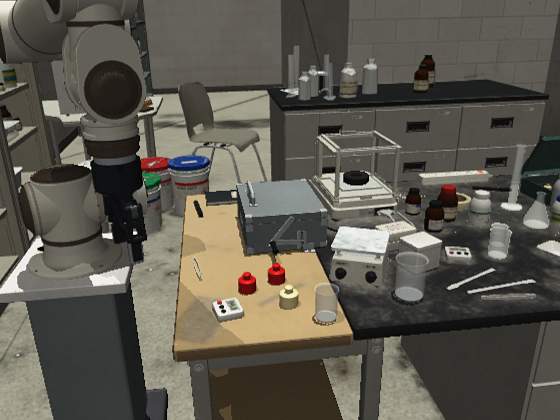

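Candidates for the weight: brass at top (368,210) / side (289,297); red at top (336,214) / side (276,274); red at top (346,236) / side (247,283). By the description I choose the brass one, and I'll check it in a close crop along with the case corners.

```bash
cat > h.py <<'E'
from workcell import bot
import numpy as np, cv2
def K(n):
    c=bot.camera_info(n); return 210/np.tan(np.radians(c['fovy']/2)),c['cx'],c['cy'],np.array(c['R']),np.array(c['t'])
def unproj(n,u,v,z):
    f,cx,cy,R,t=K(n); d=R.T@np.array([(u-cx)/f,(v-cy)/f,1]); o=-R.T@t
    return o+d*(z-o[2])/d[2]
def proj(n,X):
    f,cx,cy,R,t=K(n); c=R@np.array(X)+t; return np.array([cx+f*c[0]/c[2],cy+f*c[1]/c[2]])
E
python3 - <<'E'
from h import *
t=cv2.imread("pics/top0.png"); s=cv2.imread("pics/side0.png")
a=cv2.resize(t[155:255,190:400],None,fx=3.8,fy=3.8,interpolation=cv2.INTER_CUBIC)
b=cv2.resize(s[170:340,180:360],None,fx=3.4,fy=3.4,interpolation=cv2.INTER_CUBIC)
cv2.imwrite("pics/ct.png",a); cv2.imwrite("pics/cs.png",b)
for p in[(204,165),(292,164),(293,233),(206,233)]: print(unproj("top",*p,.11).round(3))
print(unproj("top",368,210,.046).round(3),unproj("side",289,290,.046).round(3),unproj("side",289,303,0).round(3))
E
```

```text
[0.669 0.224 0.11 ]
[ 0.67 -0.06  0.11]
[ 0.447 -0.06   0.11 ]
[0.449 0.214 0.11 ]
[ 0.527 -0.315  0.046] [ 0.531 -0.336  0.046] [ 0.533 -0.316  0.   ]
```

View pics/ct.png

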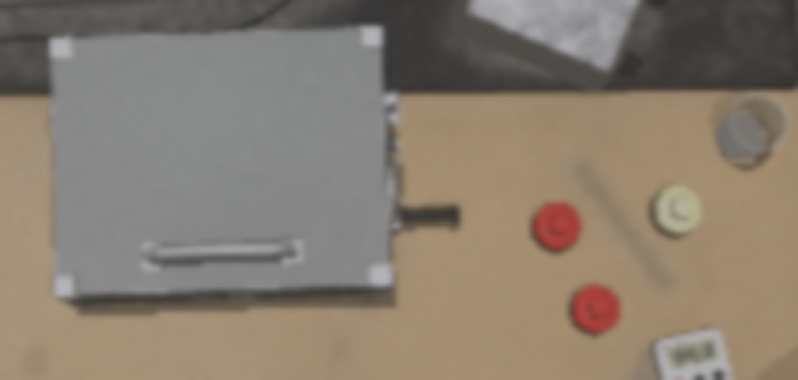

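View pics/cs.png

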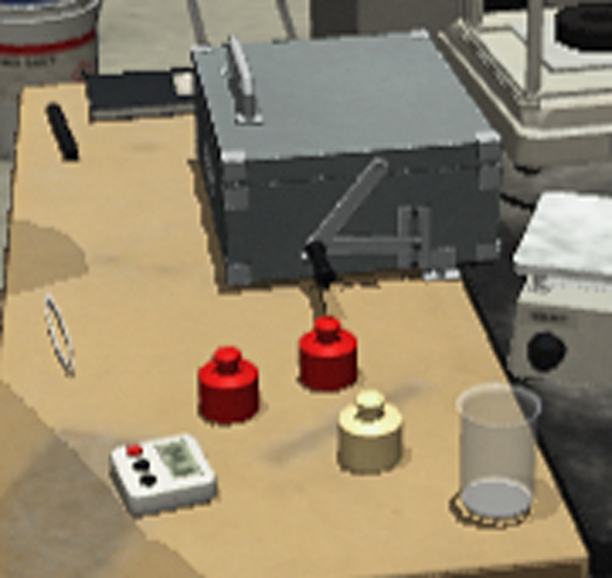

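The crops show one brass weight (top crop 677,210; side crop 370,430). The other two of that shape are red, so they are the look-alikes. The case has its handle at top crop (150,253)–(297,249), and the grip at top crop (400–460,215). Next I fit the case pose.

```bash
cat >> h.py <<'E'
def ct(x,y): return ((x+.5)/3.8-.5+190,(y+.5)/3.8-.5+155)
def cs(x,y): return ((x+.5)/3.4-.5+180,(y+.5)/3.4-.5+170)
def W(p,c):
    x,y,a=p; C,S=np.cos(a),np.sin(a); return np.array([x+C*c[0]-S*c[1],y+S*c[0]+C*c[1],c[2]])
E
python3 - <<'E'
from h import *
from scipy.optimize import least_squares as ls
# case coords
obs=[("top",ct(50,38),(.11,.14,.11)),("top",ct(383,27),(.11,-.14,.11)),("top",ct(392,287),(-.11,-.14,.11)),("top",ct(57,298),(-.11,.14,.11)),
("top",ct(222,251),(-.08,0,.143)),
("side",cs(193,50),(-.11,.14,.11)),("side",cs(222,158),(-.11,-.14,.11)),("side",cs(500,138),(.11,-.14,.11)),("side",cs(430,32),(.11,.14,.11)),("side",cs(228,285),(-.11,-.14,0))]
f=lambda p:np.concatenate([proj(n,W(p,c))-np.array(u) for n,u,c in obs])
r=ls(f,[.56,.08,0],loss='soft_l1'); print(r.x,np.degrees(r.x[2])); print(f(r.x).reshape(-1,2).round(1).tolist())
for n,k in(("top",[0,1,2,3,4]),("side",[5,6,7,8,9])):
    g=lambda p:np.concatenate([proj(obs[i][0],W(p,obs[i][2]))-np.array(obs[i][1]) for i in k]); print(n,ls(g,[.56,.08,0]).x)
wo=[("top",ct(680,207),.046),("top",ct(677,211),.034),("side",cs(370,395),.046),("side",cs(370,410),.034),("side",cs(370,460),.003)]
wo=wo[:4]
g=lambda p:np.concatenate([proj(n,[p[0],p[1],z])-np.array(u) for n,u,z in wo]); w=ls(g,[.53,-.32]); print("weight",w.x,w.fun.round(1)); print([unproj(n,*u,z).round(4).tolist() for n,u,z in wo])
p=r.x
print("handle",W(p,(-.08,0,.143)),"hinge",W(p,(.11,0,.088)),"recess",W(p,(-.055,.055,.016)),"foot",W(p,(.04,-.15,.03)))
print("grip obs top",unproj("top",*ct(430,215),.035),"pred",[W(p,(.04-.0825,-.182,.035))])
for c in((360,325),(560,225),(595,308)): print("red",unproj("top",*ct(*c),.034))
print("timer",unproj("top",*ct(692,360),.02),"beaker",unproj("side",*cs(497,500),0))
for z in(.024,.030,.036): print("foot px side", ((proj("side",W(p,(.04,-.15,z)))-[180,170]+.5)*3.4).round(0))
E
```

```text
[0.56508976 0.08268678 0.02447338] 1.4022215157603422
[[0.7, -0.5], [-0.2, -0.3], [0.0, -0.9], [-0.5, -0.9], [-0.3, -0.6], [-1.0, -0.9], [-0.2, 1.2], [-0.3, 0.6], [-1.8, -0.4], [-0.3, 1.4]]
top [0.56301929 0.08255173 0.02823349]
side [0.56802831 0.08574531 0.01114835]
weight [ 0.53137566 -0.31725609] [ 0.2 -0.4  0.2 -1.  -0.5 -0.2 -0.4  0.1]
[[0.53, -0.3166, 0.046], [0.5281, -0.3165, 0.034], [0.5323, -0.3184, 0.046], [0.5324, -0.3172, 0.034]]
handle [0.48511372 0.08072911 0.143     ] hinge [0.67505682 0.08537859 0.088     ] recess [0.50876033 0.13632441 0.016     ] foot [ 0.60874842 -0.06628946  0.03      ]
grip obs top [ 0.52599425 -0.09795102  0.035     ] pred [array([ 0.5270562 , -0.10029873,  0.035     ])]
red [ 0.42951329 -0.0350771   0.034     ]
red [ 0.51636428 -0.21266081  0.034     ]
red [ 0.4428011  -0.24126571  0.034     ]
timer [ 0.39734513 -0.32777538  0.02      ] beaker [ 0.60286785 -0.38281456  0.        ]
foot px side [415. 252.]
foot px side [415. 245.]
foot px side [415. 238.]
```

play_rows(increments=[{"slide": [0, 0, 0], "angular": [0, 0, -8.3], "claw": 0.2}, {"slide": [0, 0, 0], "angular": [0, 0, -8.3], "claw": 0.2}, {"slide": [0, 0, 0], "angular": [0, 0, -8.3], "claw": 0.2}, {"slide": [0, 0, 0], "angular": [0, 0, -8.3], "claw": 0.2}, {"slide": [0, 0, 0], "angular": [0, 0, -8.3], "claw": 0.2}, {"slide": [0, 0, 0], "angular": [0, 0, -8.3], "claw": 0.2}, {"slide": [0, 0, 0], "angular": [0, 0, -8.3], "claw": 0.2}, {"slide": [0, 0, 0], "angular": [0, 0, -8.5], "claw": 0.2}], squeeze=20)

```text
time: 0.9
ee_pos: [0.2321, -0.4985, 0.2499]
tcp_rot: [-180.0, -0.0, 91.9]
wrist_force: [0.2, 0.4, 0.9]
opening: 0.0511
grasp_force: 0.0
```

play_rows(increments=[{"slide": [38, 14, 0], "angular": [0, 0, 0], "claw": 0.2}, {"slide": [38, 14, 0], "angular": [0, 0, 0], "claw": 0.2}, {"slide": [38, 14, 0], "angular": [0, 0, 0], "claw": 0.2}, {"slide": [38, 14, 0], "angular": [0, 0, 0], "claw": 0.2}, {"slide": [38, 14, 0], "angular": [0, 0, 0], "claw": 0.2}, {"slide": [38, 14, 0], "angular": [0, 0, 0], "claw": 0.2}, {"slide": [38, 14, 0], "angular": [0, 0, 0], "claw": 0.2}, {"slide": [38, 14, 0], "angular": [0, 0, 0], "claw": 0.2}])

```text
time: 1.7
ee_pos: [0.3358, -0.1901, 0.2501]
tcp_rot: [-180.0, -0.0, 91.5]
wrist_force: [0.7, -0.1, -0.1]
opening: 0.0511
grasp_force: 0.0
```

play_rows(increments=[{"slide": [38, 20, 0], "angular": [0, 0, 0], "claw": 0.2}, {"slide": [38, 20, 0], "angular": [0, 0, 0], "claw": 0.2}, {"slide": [38, 20, 0], "angular": [0, 0, 0], "claw": 0.2}, {"slide": [38, 20, 0], "angular": [0, 0, 0], "claw": 0.2}, {"slide": [38, 20, 0], "angular": [0, 0, 0], "claw": 0.2}, {"slide": [38, 20, 0], "angular": [0, 0, 0], "claw": 0.2}, {"slide": [38, 20, 0], "angular": [0, 0, 0], "claw": 0.2}, {"slide": [8, 16, 0], "angular": [0, 0, 0.3], "claw": 0.2}])

```text
time: 2.5
ee_pos: [0.4847, 0.0899, 0.2496]
tcp_rot: [-179.9, -0.0, 91.5]
wrist_force: [-0.2, -0.3, -0.3]
opening: 0.0515
grasp_force: 0.0
```

play_rows(increments=[{"slide": [-9, 0, 25], "angular": [0, 0, 0], "claw": 0.2}, {"slide": [0, 0, 25], "angular": [0, 0, 0], "claw": 0.2}, {"slide": [0, 0, 25], "angular": [0, 0, 0], "claw": 0.2}, {"slide": [0, 0, 20], "angular": [0, 0, 0], "claw": 0.2}, {"slide": [0, 0, 11], "angular": [0, 0, 0], "claw": 0.2}, {"slide": [0, 0, 0], "angular": [0, 0, 0], "claw": 0.2}])

```text
time: 3.1
ee_pos: [0.4837, 0.0774, 0.1428]
tcp_rot: [-179.8, 0.0, 91.3]
wrist_force: [0.4, 0.9, 0.2]
opening: 0.0513
grasp_force: 0.0
```

play_rows(increments=[{"slide": [0, 0, 0], "angular": [0, 0, 0], "claw": -0.3}, {"slide": [0, 0, 0], "angular": [0, 0, 0], "claw": -0.6}, {"slide": [0, 0, 0], "angular": [0, 0, 0], "claw": -1}, {"slide": [0, 0, 0], "angular": [0, 0, 0], "claw": -1}, {"slide": [0, 0, 0], "angular": [0, 0, 0], "claw": -1}])

```text
time: 3.6
ee_pos: [0.4848, 0.0776, 0.1453]
tcp_rot: [179.9, -0.0, 91.3]
wrist_force: [-2.3, -0.4, 6.2]
opening: 0.0093
grasp_force: 19.8
```

```bash
python3 - <<'E'
import numpy as np
R=197.8;a0=np.degrees(np.arctan2(55,190))
p=lambda t:np.array([-R*np.cos(np.radians(a0+t)),-R*np.sin(np.radians(a0+t))])
for t in list(range(0,80,4)): print(t,(p(t+4)-p(t)).round(1).tolist(),"ee",(0.675+p(t+4)[0]/1e3).round(4),(.088-p(t+4)[1]/1e3).round(4))
E
```

```text
0 [4.3, -13.1] ee 0.4893 0.1561
4 [5.2, -12.8] ee 0.4945 0.1689
8 [6.1, -12.4] ee 0.5006 0.1813
12 [6.9, -11.9] ee 0.5075 0.1932
16 [7.7, -11.4] ee 0.5153 0.2047
20 [8.5, -10.9] ee 0.5238 0.2155
24 [9.3, -10.2] ee 0.5331 0.2258
28 [10.0, -9.6] ee 0.543 0.2353
32 [10.6, -8.8] ee 0.5536 0.2442
36 [11.2, -8.1] ee 0.5648 0.2523
40 [11.7, -7.3] ee 0.5765 0.2595
44 [12.2, -6.5] ee 0.5887 0.266
48 [12.6, -5.6] ee 0.6014 0.2716
52 [13.0, -4.7] ee 0.6144 0.2763
56 [13.3, -3.8] ee 0.6276 0.28
60 [13.5, -2.8] ee 0.6411 0.2829
64 [13.7, -1.9] ee 0.6548 0.2848
68 [13.8, -0.9] ee 0.6686 0.2857
72 [13.8, 0.0] ee 0.6824 0.2857
76 [13.8, 1.0] ee 0.6962 0.2847
```

play_rows(increments=[{"slide": [0, 2.1, -6.6], "angular": [0, 0, 0], "claw": -1}, {"slide": [0, 2.2, -6.5], "angular": [0, 0, 0], "claw": -1}, {"slide": [0, 2.5, -6.4], "angular": [0, 0, 0], "claw": -1}, {"slide": [0, 2.7, -6.4], "angular": [0, 0, 0], "claw": -1}, {"slide": [0, 6.1, -12.4], "angular": [0, 0, 0], "claw": -1}, {"slide": [0, 6.9, -11.9], "angular": [0, 0, 0], "claw": -1}, {"slide": [0, 7.7, -11.4], "angular": [0, 0, 0], "claw": -1}, {"slide": [0, 0, 0], "angular": [0, 0, 0], "claw": -1}])

```text
time: 4.4
ee_pos: [0.5147, 0.0784, 0.208]
tcp_rot: [-180.0, -0.0, 91.3]
wrist_force: [-10.4, 0.6, 2.2]
opening: 0.0092
grasp_force: 20.6
```

play_rows(increments=[{"slide": [0, -2, 0], "angular": [0, 0, 0], "claw": -1}, {"slide": [0, 0, 0], "angular": [0, 0, 0], "claw": -1}])

```text
time: 4.6
ee_pos: [0.513, 0.0783, 0.206]
tcp_rot: [180.0, -0.0, 91.3]
wrist_force: [1.6, 3.2, -6.6]
opening: 0.0092
grasp_force: 19.9
```

play_rows(increments=[{"slide": [0, 8.3, -10.9], "angular": [0, 0, 0], "claw": -1}, {"slide": [0, 9.1, -10.2], "angular": [0, 0, 0], "claw": -1}, {"slide": [0, 9.8, -9.6], "angular": [0, 0, 0], "claw": -1}, {"slide": [0, 10.4, -8.8], "angular": [0, 0, 0], "claw": -1}, {"slide": [0, 0, 0], "angular": [0, 0, 0], "claw": -1}])

```text
time: 5.1
ee_pos: [0.5505, 0.0793, 0.2471]
tcp_rot: [180.0, -0.0, 91.3]
wrist_force: [-8.1, 3.3, 4.6]
opening: 0.0094
grasp_force: 21.0
```

play_rows(increments=[{"slide": [0, -1, -1.2], "angular": [0, 0, 0], "claw": -1}, {"slide": [0, 5.4, -4.3], "angular": [0, 0, 0], "claw": -1}, {"slide": [0, 5.4, -4.2], "angular": [0, 0, 0], "claw": -1}, {"slide": [0, 0, 0], "angular": [0, 0, 0], "claw": -1}], squeeze=30)

```text
time: 5.5
ee_pos: [0.5608, 0.0795, 0.2554]
tcp_rot: [180.0, -0.0, 91.3]
wrist_force: [-0.1, 4.8, -6.0]
opening: 0.0085
grasp_force: 30.3
```

play_rows(increments=[{"slide": [0.5, 5.7, -3.9], "angular": [0, 0, 0], "claw": -1}, {"slide": [0, 5.8, -3.8], "angular": [0, 0, 0], "claw": -1}, {"slide": [0.3, 6, -3.6], "angular": [0, 0, 0], "claw": -1}, {"slide": [0, 6, -3.4], "angular": [0, 0, 0], "claw": -1}, {"slide": [0, 0, 0], "angular": [0, 0, 0], "claw": -1}])

```text
time: 6.0
ee_pos: [0.5844, 0.0802, 0.2702]
tcp_rot: [180.0, 0.0, 91.2]
wrist_force: [-0.9, -0.6, -6.1]
opening: 0.0091
grasp_force: 30.1
```

play_rows(increments=[{"slide": [0, 6.1, -3.1], "angular": [0, 0, 0], "claw": -1}, {"slide": [0, 6.3, -2.9], "angular": [0, 0, 0], "claw": -1}, {"slide": [0, 6.4, -2.7], "angular": [0, 0, 0], "claw": -1}, {"slide": [0, 6.4, -2.4], "angular": [0, 0, 0], "claw": -1}, {"slide": [0, 6.5, -2.2], "angular": [0, 0, 0], "claw": -1}, {"slide": [0, 6.6, -2.0], "angular": [0, 0, 0], "claw": -1}, {"slide": [0, 0, 0], "angular": [0, 0, 0], "claw": -1}])

```text
time: 6.7
ee_pos: [0.6228, 0.0813, 0.2857]
tcp_rot: [179.9, 0.0, 91.3]
wrist_force: [-0.5, -3.5, -0.1]
opening: 0.0087
grasp_force: 30.7
```

```bash
python3 - <<'E'
from h import *
s=bot.camera("side"); t=bot.camera("top")
a=cv2.resize(s[110:300,180:400],None,fx=2.4,fy=2.4,interpolation=cv2.INTER_CUBIC)[:,:,::-1]
cv2.imwrite("pics/s1.png",a); cv2.imwrite("pics/t1full.png",t[:,:,::-1]); print(bot.get_obs()['wrist_force'])
E
```

```text
[-1.85824109 -1.8752615   0.82853888]
```

View pics/s1.png

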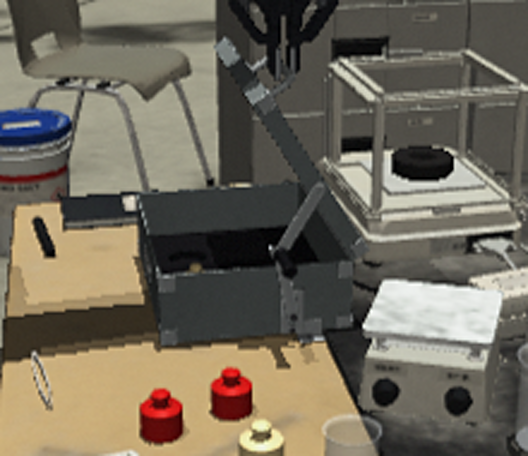

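The side crop shows the lid about 57° open and held at the handle, with the elbow at crop (285,258), nearly over the foot, and the upper link's end at crop (319,189). I'll estimate the taut angle from the stay geometry.

```bash
python3 - <<'E'
from h import *
from scipy.optimize import brentq
p=(.5645,.0827,.0255)
def onplane(u,v,yc):
    f,cx,cy,R,t=K("side"); d=R.T@np.array([(u-cx)/f,(v-cy)/f,1]); o=-R.T@t
    C,S=np.cos(p[2]),np.sin(p[2]); M=np.array([[C,S,0],[-S,C,0],[0,0,1]])
    o=M@(o-[p[0],p[1],0]); d=M@d; return (o+d*(yc-o[1])/d[1])
c1=lambda x,y:((x+.5)/2.4-.5+180,(y+.5)/2.4-.5+110)
P0=onplane(*cs(378,166),-.15); E0=onplane(*cs(313,250),-.15); F=onplane(*cs(418,243),-.15); print("shut pivot",P0,"elbow",E0,"foot",F)
P1=onplane(*c1(317,190),-.15); E1=onplane(*c1(278,252),-.15); print("now",P1,E1)
H=np.array([.11,.088])
for P in(P0,):
  for fz in(.024,.030,.036):
    Fp=np.array([.04,fz]); r=P[[0,2]]-H; R=np.hypot(*r); b=np.arctan2(r[1],-r[0])
    piv=lambda th:H+R*np.array([-np.cos(b+th),np.sin(b+th)])
    for L2 in (np.hypot(*(P-E0)[[0,2]]),):
      try:print(fz,"L2",L2,"R",R,"taut",brentq(lambda th:np.hypot(*(piv(th)-Fp))-.0825-L2,.5,2))
      except Exception as e:print(fz,L2,R,e)
r=(P1[[0,2]]-H); print("theta now",np.arctan2(r[1],-r[0])-b, np.hypot(*r),R)
E
```

```text
shut pivot [ 0.01135518 -0.15        0.10037897] elbow [-0.04129927 -0.15        0.03312617] foot [ 0.04320215 -0.15        0.03118546]
now [ 0.06747566 -0.15        0.17903347] [ 0.02410927 -0.15        0.11005189]
0.024 L2 0.0854132908383634 R 0.0994185022834226 taut 1.2218945308754467
0.03 L2 0.0854132908383634 R 0.0994185022834226 taut 1.3433904444909845
0.036 L2 0.0854132908383634 R 0.0994185022834226 taut 1.472615587806828
theta now 1.0089521288651344 0.10047592935740011 0.0994185022834226
```

play_rows(increments=[{"slide": [0, 5.2, -1.5], "angular": [0, 0, 0], "claw": -1}, {"slide": [0, 5.3, -1.3], "angular": [0, 0, 0], "claw": -1}, {"slide": [0, 5.3, -1.1], "angular": [0, 0, 0], "claw": -1}, {"slide": [0, 5.3, -1.0], "angular": [0, 0, 0], "claw": -1}, {"slide": [0, 0, 0], "angular": [0, 0, 0], "claw": -1}, {"slide": [0, 0, 0], "angular": [0, 0, 0], "claw": -1}])

```text
time: 7.4
ee_pos: [0.6433, 0.0819, 0.2903]
tcp_rot: [179.9, -0.0, 91.3]
wrist_force: [-0.8, -1.0, 3.3]
opening: 0.0083
grasp_force: 30.9
```

play_rows(increments=[{"slide": [0, 2, -0.7], "angular": [0, 0, 0], "claw": -1}, {"slide": [0, 2, -0.4], "angular": [0, 0, 0], "claw": -1}, {"slide": [0, 0, 0], "angular": [0, 0, 0], "claw": -1}])

```text
time: 7.7
ee_pos: [0.647, 0.082, 0.2909]
tcp_rot: [-180.0, -0.0, 91.3]
wrist_force: [-0.6, -1.1, -1.1]
opening: 0.0087
grasp_force: 30.6
```

play_rows(increments=[{"slide": [0, 1, -0.2], "angular": [0, 0, 0], "claw": -1}, {"slide": [0, 1, -0.2], "angular": [0, 0, 0], "claw": -1}, {"slide": [0, 0, 0], "angular": [0, 0, 0], "claw": -1}])

```text
time: 8.0
ee_pos: [0.6489, 0.0821, 0.2911]
tcp_rot: [-180.0, -0.0, 91.3]
wrist_force: [-0.9, -0.3, -3.2]
opening: 0.0085
grasp_force: 30.4
```

```bash
python3 - <<'E'
from h import *
s=bot.camera("side")
cv2.imwrite("pics/s2.png",cv2.resize(s[170:260,270:350],None,fx=6,fy=6,interpolation=cv2.INTER_CUBIC)[:,:,::-1]); print(bot.get_obs()['wrist_force'])
E
```

```text
[-0.3406234  -0.69774776 -3.78840937]
```

View pics/s2.png

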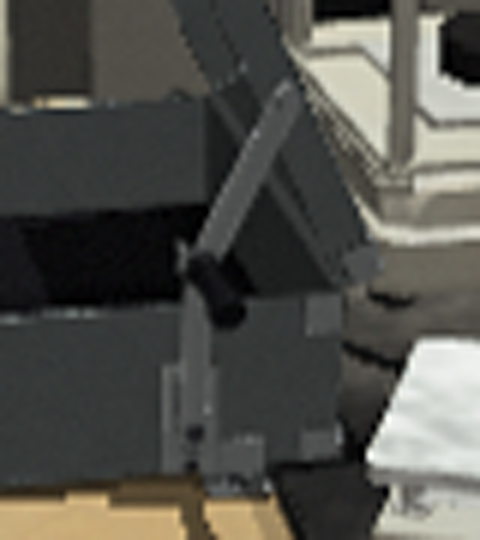

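The crop shows the stay clearly, still bent forward: foot at crop (194,432), elbow at (197,260), lid pivot at (284,95). From these I compute how far it is from being taut.

```bash
cat >> h.py <<'E'
p=(.5645,.0827,.0255)
def onplane(u,v,yc):
    f,cx,cy,R,t=K("side"); d=R.T@np.array([(u-cx)/f,(v-cy)/f,1]); o=-R.T@t
    C,S=np.cos(p[2]),np.sin(p[2]); M=np.array([[C,S,0],[-S,C,0],[0,0,1]])
    o=M@(o-[p[0],p[1],0]); d=M@d; return (o+d*(yc-o[1])/d[1])[[0,2]]
E
python3 - <<'E'
from h import *
from scipy.optimize import brentq
c=lambda x,y:((x+.5)/6-.5+270,(y+.5)/6-.5+170)
F,E,P=[onplane(*c(*q),-.15) for q in((194,432),(197,260),(284,95))]
print(F,E,P,np.hypot(*(E-F)),np.hypot(*(P-E)))
d=np.hypot(*(P-F)); H=np.array([.11,.088]); r=P-H; R=np.hypot(*r); b=np.arctan2(r[1],-r[0]); print("d",d,"R",R,"ang",b,"theta if b0=.125:",b-.1247)
for L1,L2 in((.0825,.0825),(.0825,.085),(np.hypot(*(E-F)),np.hypot(*(P-E)))):
    piv=lambda t:H+R*np.array([-np.cos(t),np.sin(t)])
    print("dtheta to taut",L1,L2,brentq(lambda x:np.hypot(*(piv(b+x)-F))-L1-L2,-.2,1))
g=(E-F)/np.hypot(*(E-F)); u=(P-F)/d; h=g[0]*u[1]-g[1]*u[0]; print("h",h*.0825)
hh=.0825*h; dd=np.sqrt(.0825**2-hh**2)+np.sqrt(.0825**2-hh**2); print(.165-dd)
E
```

```text
[0.04134852 0.02996987] [0.04264225 0.11359654] [0.08104242 0.1875281 ] 0.08363667499544858 0.08330935542988852
d 0.1624813877829914 R 0.10365512457087787 ang 1.2876639051961496 theta if b0=.125: 1.1629639051961496
dtheta to taut 0.0825 0.0825 0.048996077049936575
dtheta to taut 0.0825 0.085 0.09963532724375661
dtheta to taut 0.08363667499544858 0.08330935542988852 0.08822736638739748
h -0.018914703396678414
0.00439509353178924
```

play_rows(increments=[{"slide": [0, 2.5, -0.3], "angular": [0, 0, 0], "claw": -1}, {"slide": [0, 2.5, -0.3], "angular": [0, 0, 0], "claw": -1}, {"slide": [0, 2, -0.2], "angular": [0, 0, 0], "claw": -1}, {"slide": [0, 2, -0.2], "angular": [0, 0, 0], "claw": -1}, {"slide": [0, 0, 0], "angular": [0, 0, 0], "claw": -1}])

```text
time: 8.55
ee_pos: [0.6583, 0.0823, 0.2923]
tcp_rot: [180.0, -0.0, 91.3]
wrist_force: [1.0, 0.0, -5.1]
opening: 0.0085
grasp_force: 30.1
```

play_rows(increments=[{"slide": [0, 1, 0.1], "angular": [0, 0, 0], "claw": -1}, {"slide": [0, 1, 0.1], "angular": [0, 0, 0], "claw": -1}, {"slide": [0, 0, 0], "angular": [0, 0, 0], "claw": -1}])

```text
time: 8.85
ee_pos: [0.66, 0.0823, 0.2924]
tcp_rot: [180.0, -0.0, 91.3]
wrist_force: [0.0, 1.2, -3.0]
opening: 0.0089
grasp_force: 30.2
```

play_rows(increments=[{"slide": [0, 1, 0], "angular": [0, 0, 0], "claw": -1}, {"slide": [0, 1, 0], "angular": [0, 0, 0], "claw": -1}, {"slide": [0, 0, 0], "angular": [0, 0, 0], "claw": -1}])

```text
time: 9.15
ee_pos: [0.6621, 0.0824, 0.2926]
tcp_rot: [180.0, -0.0, 91.3]
wrist_force: [-0.0, 1.8, -1.8]
opening: 0.0086
grasp_force: 30.4
```

play_rows(increments=[{"slide": [0, 1, 0], "angular": [0, 0, 0], "claw": -1}, {"slide": [0, 1, 0], "angular": [0, 0, 0], "claw": -1}, {"slide": [0, 0, 0], "angular": [0, 0, 0], "claw": -1}])

```text
time: 9.45
ee_pos: [0.6635, 0.0824, 0.2928]
tcp_rot: [-180.0, -0.0, 91.3]
wrist_force: [-3.8, 1.7, 1.6]
opening: 0.0088
grasp_force: 30.6
```

play_rows(increments=[{"slide": [0, 0, 0], "angular": [0, 0, 0], "claw": -1}, {"slide": [0, 0, 0], "angular": [0, 0, 0], "claw": -1}])

```text
time: 9.65
ee_pos: [0.6635, 0.0824, 0.2928]
tcp_rot: [-180.0, -0.0, 91.3]
wrist_force: [-3.8, 2.2, 3.2]
opening: 0.0087
grasp_force: 30.7
```

```bash
python3 - <<'E'
from h import *
s=bot.camera("side")
cv2.imwrite("pics/s3.png",cv2.resize(s[170:260,270:350],None,fx=6,fy=6,interpolation=cv2.INTER_CUBIC)[:,:,::-1]); print(bot.get_obs()['wrist_force'])
E
```

```text
[-4.65719333  2.02689769  3.3854268 ]
```

View pics/s3.png

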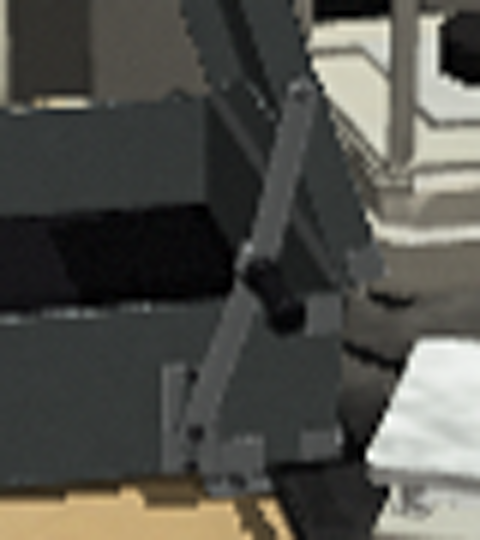

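The crop shows the stay in line, with foot (195,432), elbow (253,258) and pivot (300,93), so the elbow is about 2 mm behind the line. The pull of about 4 N agrees with a taut stay. I'll ease back and track the grip's dark tip, now near crop (290,325).

play_rows(increments=[{"slide": [0, -1, 0], "angular": [0, 0, 0], "claw": -1}, {"slide": [0, -0.5, 0], "angular": [0, 0, 0], "claw": -1}, {"slide": [0, 0, 0], "angular": [0, 0, 0], "claw": -1}])

```text
time: 10.0
ee_pos: [0.6623, 0.0823, 0.2927]
tcp_rot: [180.0, -0.0, 91.3]
wrist_force: [-4.9, 1.9, 4.2]
opening: 0.0087
grasp_force: 30.8
```

```bash
cat >> h.py <<'E'
def tip(s):  # dark run per row on the right wall, rows 218-222
    g=s.sum(2)/3; out=[]
    for v in range(218,224):
        c=np.where(g[v,300:328]<30)[0]+300; out.append((v,c.mean().round(1) if len(c) else None,len(c)))
    return out
E
python3 - <<'E'
from h import *
print(tip(cv2.resize(cv2.imread("pics/s3.png"),(80,90),interpolation=cv2.INTER_AREA)) if 0 else "")
s=bot.camera("side"); print(tip(s),bot.get_obs()['wrist_force'],bot.get_obs()['ee_pos'])
im=np.zeros((420,560,3)); im[170:260,270:350]=cv2.resize(cv2.imread("pics/s3.png"),(80,90),interpolation=cv2.INTER_AREA); print("before",tip(im))
E
```

```text
[(218, np.float64(308.6), 15), (219, np.float64(308.4), 12), (220, np.float64(316.5), 6), (221, np.float64(317.6), 5), (222, np.float64(317.5), 6), (223, np.float64(317.5), 6)] [-3.85146528  2.74283233  5.07670372] [0.66228808 0.08234258 0.29270275]
before [(218, np.float64(308.9), 15), (219, np.float64(308.6), 14), (220, np.float64(316.4), 5), (221, np.float64(317.0), 7), (222, np.float64(317.5), 6), (223, np.float64(317.5), 6)]
```

play_rows(increments=[{"slide": [0, -1, -0.5], "angular": [0, 0, 0], "claw": -1}, {"slide": [0, -1, -0.5], "angular": [0, 0, 0], "claw": -1}, {"slide": [0, 0, 0], "angular": [0, 0, 0], "claw": -1}])

```text
time: 10.35
ee_pos: [0.6603, 0.0823, 0.2926]
tcp_rot: [-179.9, 0.0, 91.3]
wrist_force: [-3.0, 2.8, -2.0]
opening: 0.0087
grasp_force: 30.3
```

```bash
python3 - <<'E'
from h import *
s=bot.camera("side"); print(tip(s)); cv2.imwrite("pics/s4.png",cv2.resize(s[170:260,270:350],None,fx=6,fy=6,interpolation=cv2.INTER_CUBIC)[:,:,::-1])
E
```

```text
[(218, np.float64(309.2), 16), (219, np.float64(309.0), 15), (220, np.float64(317.5), 6), (221, np.float64(318.0), 6), (222, np.float64(318.5), 6), (223, np.float64(318.5), 6)]
```

play_rows(increments=[{"slide": [0, -1, 0], "angular": [0, 0, 0], "claw": -1}, {"slide": [0, -1, 0], "angular": [0, 0, 0], "claw": -1}, {"slide": [0, 0, 0], "angular": [0, 0, 0], "claw": -1}])

```text
time: 10.7
ee_pos: [0.6586, 0.0823, 0.2926]
tcp_rot: [-180.0, 0.0, 91.3]
wrist_force: [0.5, 2.9, -7.1]
opening: 0.0087
grasp_force: 29.7
```

```bash
python3 - <<'E'
from h import *
print(tip(bot.camera("side")))
E
```

```text
[(218, np.float64(309.2), 17), (219, np.float64(309.1), 14), (220, np.float64(317.5), 6), (221, np.float64(317.0), 4), (222, np.float64(318.5), 6), (223, np.float64(318.5), 6)]
```

play_rows(increments=[{"slide": [0, -1, 0.6], "angular": [0, 0, 0], "claw": -1}, {"slide": [0, -1, 0.6], "angular": [0, 0, 0], "claw": -1}, {"slide": [0, 0, 0], "angular": [0, 0, 0], "claw": -1}])

```text
time: 11.05
ee_pos: [0.6574, 0.0822, 0.2924]
tcp_rot: [179.8, -0.0, 91.3]
wrist_force: [6.8, 4.1, -4.6]
opening: 0.0087
grasp_force: 30.1
```

```bash
python3 - <<'E'
from h import *
s=bot.camera("side"); print(tip(s)); a=cv2.resize(s[170:260,270:350],None,fx=6,fy=6,interpolation=cv2.INTER_CUBIC)[:,:,::-1]
cv2.imwrite("pics/s5.png",a)
E
```

```text
[(218, np.float64(309.2), 17), (219, np.float64(309.1), 14), (220, np.float64(317.5), 6), (221, np.float64(317.0), 4), (222, np.float64(318.5), 6), (223, np.float64(318.5), 6)]
```

View pics/s5.png

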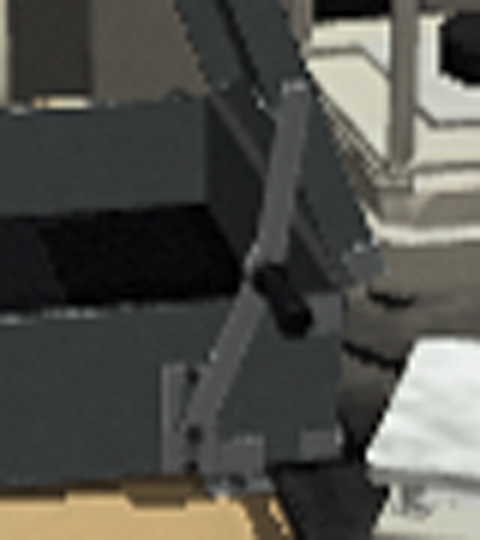

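The crop shows the elbow clearly behind the foot–pivot line, so the stay is locked, and the +6.8 N on the tool says it carries the lid. I'll let go.

play_rows(increments=[{"slide": [0, 1.2, 0.5], "angular": [0, 0, 0], "claw": -1}, {"slide": [0, 0, 0], "angular": [0, 0, 0], "claw": -0.55}, {"slide": [0, 0, 0], "angular": [0, 0, 0], "claw": -0.55}, {"slide": [0, 0, 0], "angular": [0, 0, 0], "claw": -0.55}])

```text
time: 11.5
ee_pos: [0.6575, 0.0818, 0.2921]
tcp_rot: [180.0, 0.0, 91.2]
wrist_force: [0.5, -0.1, -0.3]
opening: 0.0189
grasp_force: 0.0
```

play_rows(increments=[{"slide": [0, 0, -5], "angular": [0, 0, 0], "claw": -0.55}, {"slide": [0, 0, -10], "angular": [0, 0, 0], "claw": -0.55}, {"slide": [0, 0, -15], "angular": [0, 0, 0], "claw": -0.55}, {"slide": [0, 0, -30], "angular": [0, 0, 0], "claw": -0.55}, {"slide": [0, 0, -40], "angular": [0, 0, 0], "claw": -0.55}, {"slide": [0, 0, 0], "angular": [0, 0, 0], "claw": -0.2}])

```text
time: 12.1
ee_pos: [0.6589, 0.0822, 0.3886]
tcp_rot: [179.5, -0.0, 91.3]
wrist_force: [1.0, 0.3, 0.7]
opening: 0.0324
grasp_force: 0.0
```

play_rows(increments=[{"slide": [-40, -8, 0], "angular": [0, 0, 0], "claw": 0.5}, {"slide": [-50, -17, 0], "angular": [0, 0, 0], "claw": 0.5}, {"slide": [-50, -17, 0], "angular": [0, 0, 0], "claw": 0.5}, {"slide": [-50, -17, 0], "angular": [0, 0, 0], "claw": 0.5}, {"slide": [-50, -17, 20], "angular": [0, 0, 0], "claw": 0.5}, {"slide": [-40, -17, 30], "angular": [0, 0, 0], "claw": 0.5}, {"slide": [-40, -17, 30], "angular": [0, 0, 0], "claw": 0.5}, {"slide": [-40, -17, 30], "angular": [0, 0, 0], "claw": 0.5}])

```text
time: 12.9
ee_pos: [0.5452, -0.2616, 0.279]
tcp_rot: [180.0, 0.0, 91.3]
wrist_force: [1.9, 0.4, -0.2]
opening: 0.0635
grasp_force: 0.0
```

play_rows(increments=[{"slide": [-20, -5, 40], "angular": [0, 0, 0], "claw": 0.5}, {"slide": [-10, -2, 40], "angular": [0, 0, 0], "claw": 0.5}, {"slide": [0, 0, 20], "angular": [0, 0, 0], "claw": 0.5}, {"slide": [0, 0, 0], "angular": [0, 0, 0], "claw": 0.5}])

```text
time: 13.3
ee_pos: [0.5383, -0.2901, 0.1764]
tcp_rot: [-179.7, -0.2, 91.2]
wrist_force: [1.0, 0.7, 0.6]
opening: 0.0644
grasp_force: 0.0
```

```bash
python3 - <<'E'
from h import *
s=bot.camera("top")
a=cv2.resize(s[150:250,190:300],None,fx=5,fy=5,interpolation=cv2.INTER_CUBIC)[:,:,::-1]
a=cv2.convertScaleAbs(a,alpha=1.8,beta=20)
cv2.imwrite("pics/t2.png",a)
E
```

```text
(no output)
```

View pics/t2.png

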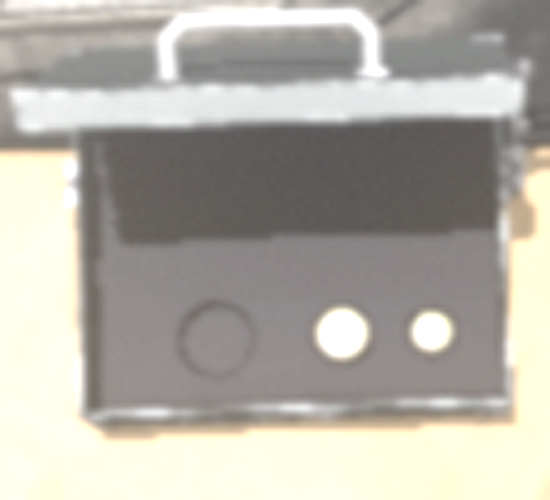

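The top crop shows the empty recess at (218,340) and the two small weights at (342,333) and (431,331), with the lid standing open.

```bash
python3 - <<'E'
from h import *
c=lambda x,y:((x+.5)/5-.5+190,(y+.5)/5-.5+150)
print("recess",unproj("top",*c(218,340),.028)," model",W(p,(-.055,.055,.016)))
# weight from the top picture (same frame, body top circle)
t=cv2.imread("pics/top0.png").astype(int); r=t[195:225,355:382]; m=((r[:,:,2]-r[:,:,0]>25)&(r[:,:,1]>150)).astype(np.uint8)
n,l,st,ce=cv2.connectedComponentsWithStats(m); i=1+st[1:,4].argmax(); u=ce[i]+[355,195]; print(st[i],u,unproj("top",*u,.034),bot.get_obs()['ee_pos'])
E
```

```text
recess [0.50701955 0.13583426 0.028     ]  model [0.50811553 0.13627977 0.016     ]
[ 8  9 12 12 84] [369.27380952 209.23809524] [ 0.5311451  -0.32164398  0.034     ] [ 0.53921627 -0.29010681  0.17904114]
```

play_rows(increments=[{"slide": [-28.7, -8.9, 20], "angular": [0, 0, 8.5], "claw": 0.5}, {"slide": [0, 0, 20], "angular": [0, 0, 8.5], "claw": 0.5}, {"slide": [0, 0, 20], "angular": [0, 0, 8.5], "claw": 0.5}, {"slide": [0, 0, 0], "angular": [0, 0, 8.5], "claw": 0.5}, {"slide": [0, 0, 0], "angular": [0, 0, 8.5], "claw": 0.5}, {"slide": [0, 0, 0], "angular": [0, 0, 8.5], "claw": 0.5}, {"slide": [0, 0, 0], "angular": [0, 0, 8.5], "claw": 0.5}, {"slide": [0, 0, 0], "angular": [0, 0, 8.5], "claw": 0.5}])

```text
time: 14.15
ee_pos: [0.5329, -0.3193, 0.1226]
tcp_rot: [179.9, -0.1, 23.0]
wrist_force: [0.6, -1.0, -0.9]
opening: 0.064
grasp_force: 0.0
```

play_rows(increments=[{"slide": [0, 0, 10], "angular": [0, 0, 8.5], "claw": 0.5}, {"slide": [0, 0, 10], "angular": [0, 0, 8.5], "claw": 0.5}, {"slide": [0, 0, 0], "angular": [0, 0, 5], "claw": 0.5}, {"slide": [0, 0, 0], "angular": [0, 0, 0], "claw": 0.5}])

```text
time: 14.55
ee_pos: [0.5328, -0.3193, 0.102]
tcp_rot: [179.9, -0.1, 1.2]
wrist_force: [-0.3, 0.1, -0.1]
opening: 0.0641
grasp_force: 0.0
```

play_rows(increments=[{"slide": [0, 0, 30], "angular": [0, 0, 0], "claw": 0.5}, {"slide": [0, 0, 25], "angular": [0, 0, 0], "claw": 0.5}, {"slide": [0, 0, 11], "angular": [0, 0, 0], "claw": 0.5}, {"slide": [0, 0, 0], "angular": [0, 0, 0], "claw": 0.2}, {"slide": [0, 0, 0], "angular": [0, 0, 0], "claw": 0.1}, {"slide": [0, 0, 0], "angular": [0, 0, 0], "claw": 0}, {"slide": [0, 0, 0], "angular": [0, 0, 0], "claw": -0.2}, {"slide": [0, 0, 0], "angular": [0, 0, 0], "claw": -0.2}], squeeze=20)

```text
time: 15.35
ee_pos: [0.5327, -0.3194, 0.0361]
tcp_rot: [179.9, -0.1, 1.3]
wrist_force: [-0.8, 1.1, 4.8]
opening: 0.0399
grasp_force: 19.9
```

play_rows(increments=[{"slide": [0, 0, 0], "angular": [0, 0, 0], "claw": 0.5}, {"slide": [0, 0, 0], "angular": [0, 0, 0], "claw": 0.5}, {"slide": [0, 0, -5], "angular": [0, 0, 0], "claw": 0.5}, {"slide": [0, 0, 0], "angular": [0, 0, -8.5], "claw": 0.5}, {"slide": [0, 0, 0], "angular": [0, 0, -8.5], "claw": 0.5}, {"slide": [0, 0, 0], "angular": [0, 0, -8.5], "claw": 0.5}, {"slide": [0, 0, 0], "angular": [0, 0, -8.5], "claw": 0.5}, {"slide": [0, 0, 0], "angular": [0, 0, -8.5], "claw": 0.5}])

```text
time: 16.15
ee_pos: [0.5319, -0.3194, 0.0395]
tcp_rot: [180.0, 0.0, 44.1]
wrist_force: [0.9, -0.7, -0.5]
opening: 0.064
grasp_force: 0.0
```

play_rows(increments=[{"slide": [0, 0, 0], "angular": [0, 0, -8.5], "claw": 0.5}, {"slide": [0, 0, 0], "angular": [0, 0, -8.5], "claw": 0.5}, {"slide": [0, 0, 0], "angular": [0, 0, -8.5], "claw": 0.5}, {"slide": [0, 0, 0], "angular": [0, 0, -8.5], "claw": 0.5}, {"slide": [0, 0, 0], "angular": [0, 0, -8.5], "claw": 0.5}, {"slide": [0, 0, 5], "angular": [0, 0, -5], "claw": 0.5}, {"slide": [0, 0, 0], "angular": [0, 0, 0], "claw": 0.2}, {"slide": [0, 0, 0], "angular": [0, 0, 0], "claw": 0.1}])

```text
time: 16.95
ee_pos: [0.5318, -0.3192, 0.0342]
tcp_rot: [-180.0, -0.0, 91.1]
wrist_force: [-1.2, -0.1, -0.7]
opening: 0.047
grasp_force: 0.0
```

play_rows(increments=[{"slide": [0, 0, 0], "angular": [0, 0, 0], "claw": 0}, {"slide": [0, 0, 0], "angular": [0, 0, 0], "claw": -0.2}, {"slide": [0, 0, 0], "angular": [0, 0, 0], "claw": -0.2}, {"slide": [0, 0, 0], "angular": [0, 0, 0], "claw": -0.2}], squeeze=35)

```text
time: 17.35
ee_pos: [0.5316, -0.3193, 0.0347]
tcp_rot: [-180.0, 0.0, 91.2]
wrist_force: [-4.3, 1.2, 5.0]
opening: 0.0391
grasp_force: 35.5
```

play_rows(increments=[{"slide": [0, 0, -10], "angular": [0, 0, 0], "claw": -0.2}, {"slide": [0, 0, -30], "angular": [0, 0, 0], "claw": -0.2}, {"slide": [0, 0, -40], "angular": [0, 0, 0], "claw": -0.2}, {"slide": [0, 0, -40], "angular": [0, 0, 0], "claw": -0.2}, {"slide": [20, -1, -45], "angular": [0, 0, 0], "claw": -0.2}, {"slide": [35, -1.2, 0], "angular": [0, 0, 0], "claw": -0.2}, {"slide": [40, -1.2, 0], "angular": [0, 0, 0], "claw": -0.2}, {"slide": [40, -1.2, 0], "angular": [0, 0, 0], "claw": -0.2}])

```text
time: 18.15
ee_pos: [0.5239, -0.1831, 0.1992]
tcp_rot: [180.0, -0.0, 91.2]
wrist_force: [1.3, 0.6, -4.6]
opening: 0.0388
grasp_force: 36.7
```

play_rows(increments=[{"slide": [40, -1.2, 0], "angular": [0, 0, 0], "claw": -0.2}, {"slide": [40, -1.2, 0], "angular": [0, 0, 0], "claw": -0.2}, {"slide": [40, -1.2, 0], "angular": [0, 0, 0], "claw": -0.2}, {"slide": [40, -1.2, 0], "angular": [0, 0, 0], "claw": -0.2}, {"slide": [40, -1.2, 0], "angular": [0, 0, 0], "claw": -0.2}, {"slide": [40, -1.2, 0], "angular": [0, 0, 0], "claw": -0.2}, {"slide": [40, -1.2, 0], "angular": [0, 0, 0], "claw": -0.2}, {"slide": [30, -1.2, 0], "angular": [0, 0, 0], "claw": -0.2}])

```text
time: 18.95
ee_pos: [0.5072, 0.1276, 0.1991]
tcp_rot: [-180.0, -0.0, 91.3]
wrist_force: [0.5, 0.0, -5.6]
opening: 0.0388
grasp_force: 36.7
```

play_rows(increments=[{"slide": [10, -1, 20], "angular": [0, 0, 0], "claw": -0.2}, {"slide": [0, 0, 20], "angular": [0, 0, 0], "claw": -0.2}, {"slide": [0, 0, 0], "angular": [0, 0, 0], "claw": -0.2}])

```text
time: 19.25
ee_pos: [0.5051, 0.1355, 0.1563]
tcp_rot: [-179.7, 0.1, 91.3]
wrist_force: [-0.4, -0.8, -5.6]
opening: 0.0385
grasp_force: 36.9
```

```bash
python3 - <<'E'
from h import *
o=bot.get_obs(); print(o['ee_pos'],o['tcp_rot'],o['wrist_force'],o['opening'])
s=bot.camera("top"); a=cv2.resize(s[150:250,190:300],None,fx=5,fy=5,interpolation=cv2.INTER_CUBIC)[:,:,::-1]
cv2.imwrite("pics/t3.png",a)
E
```

```text
[0.50505628 0.1355472  0.15634565] [-1.79728795e+02  6.28010607e-02  9.13054658e+01] [-0.40314321 -0.78717138 -5.62533282] 0.038547434122200665
```

play_rows(increments=[{"slide": [0.3, 2.4, 20], "angular": [0, 0, 0], "claw": -0.2}, {"slide": [0, 0, 25], "angular": [0, 0, 0], "claw": -0.2}, {"slide": [0, 0, 25], "angular": [0, 0, 0], "claw": -0.2}, {"slide": [0, 0, 17], "angular": [0, 0, 0], "claw": -0.2}, {"slide": [0, 0, 0], "angular": [0, 0, 0], "claw": -0.2}, {"slide": [0, 0, 0], "angular": [0, 0, 0], "claw": -0.2}])

```text
time: 19.9
ee_pos: [0.5095, 0.1355, 0.0735]
tcp_rot: [179.9, -0.0, 91.2]
wrist_force: [-0.6, 1.1, -5.1]
opening: 0.0387
grasp_force: 37.0
```

play_rows(increments=[{"slide": [0.3, -2, 4], "angular": [0, 0, 0], "claw": -0.2}, {"slide": [0, 0, 3], "angular": [0, 0, 0], "claw": -0.2}, {"slide": [0, 0, 3], "angular": [0, 0, 0], "claw": -0.2}, {"slide": [0, 0, 3], "angular": [0, 0, 0], "claw": -0.2}, {"slide": [0, 0, 0], "angular": [0, 0, 0], "claw": -0.2}])

```text
time: 20.4
ee_pos: [0.5068, 0.1359, 0.0586]
tcp_rot: [-180.0, 0.0, 91.3]
wrist_force: [-0.4, 0.8, -5.9]
opening: 0.0389
grasp_force: 37.0
```

play_rows(increments=[{"slide": [0, 0.3, 3], "angular": [0, 0, 0], "claw": -0.2}, {"slide": [0, 0, 3], "angular": [0, 0, 0], "claw": -0.2}, {"slide": [0, 0, 1.5], "angular": [0, 0, 0], "claw": -0.2}, {"slide": [0, 0, 0], "angular": [0, 0, 0], "claw": -0.2}])

```text
time: 20.8
ee_pos: [0.5089, 0.1361, 0.0522]
tcp_rot: [179.8, -0.0, 91.2]
wrist_force: [7.4, -0.1, -4.9]
opening: 0.0389
grasp_force: 39.6
```

play_rows(increments=[{"slide": [0, 0.3, 0.8], "angular": [0, 0, 0], "claw": -0.2}, {"slide": [0, 0.3, 0.6], "angular": [0, 0, 0], "claw": -0.2}, {"slide": [0, 0, 0], "angular": [0, 0, 0], "claw": -0.2}])

```text
time: 21.1
ee_pos: [0.5093, 0.1361, 0.0509]
tcp_rot: [179.8, -0.0, 91.3]
wrist_force: [5.9, 0.2, -3.2]
opening: 0.0387
grasp_force: 39.4
```

play_rows(increments=[{"slide": [0, 1, 0], "angular": [0, 0, 0], "claw": -0.2}, {"slide": [0, 0.5, 0.3], "angular": [0, 0, 0], "claw": -0.2}, {"slide": [0, 0, 0], "angular": [0, 0, 0], "claw": -0.2}])

```text
time: 21.4
ee_pos: [0.5096, 0.136, 0.0503]
tcp_rot: [180.0, -0.0, 91.3]
wrist_force: [0.7, -0.1, 1.2]
opening: 0.0388
grasp_force: 40.1
```

play_rows(increments=[{"slide": [0, 0, 0], "angular": [0, 0, 0], "claw": 0.2}, {"slide": [0, 0, 0], "angular": [0, 0, 0], "claw": 0.35}, {"slide": [0, 0, 0], "angular": [0, 0, 0], "claw": 0.35}, {"slide": [0, 0, 0], "angular": [0, 0, 0], "claw": 0.35}])

```text
time: 21.8
ee_pos: [0.5166, 0.1371, 0.0543]
tcp_rot: [179.0, -0.1, 91.2]
wrist_force: [30.2, 2.2, 5.7]
opening: 0.0572
grasp_force: 4.2
```

play_rows(increments=[{"slide": [0, 0, -10], "angular": [0, 0, 0], "claw": 0.35}, {"slide": [0, 0, -30], "angular": [0, 0, 0], "claw": 0.35}, {"slide": [0, 0, -50], "angular": [0, 0, 0], "claw": 0.35}, {"slide": [0, 0, -50], "angular": [0, 0, 0], "claw": 0.35}, {"slide": [-40, 0, 0], "angular": [0, 0, 0], "claw": 0.35}, {"slide": [-50, 0, 0], "angular": [0, 0, 0], "claw": 0.35}, {"slide": [-50, 0, 0], "angular": [0, 0, 0], "claw": 0.35}, {"slide": [-50, 0, 0], "angular": [0, 0, 0], "claw": 0.35}])

```text
time: 22.6
ee_pos: [0.5132, -0.0555, 0.1901]
tcp_rot: [180.0, -0.0, 91.3]
wrist_force: [1.5, 0.3, 0.1]
opening: 0.0578
grasp_force: 0.0
```

play_rows(increments=[{"slide": [-50, 0, 0], "angular": [0, 0, 0], "claw": 0.35}, {"slide": [-50, 0, 0], "angular": [0, 0, 0], "claw": 0.35}, {"slide": [-40, 0, 0], "angular": [0, 0, 0], "claw": 0.2}, {"slide": [0, 0, 0], "angular": [0, 0, 0], "claw": 0.2}])

```text
time: 23.0
ee_pos: [0.5161, -0.198, 0.1894]
tcp_rot: [-180.0, 0.0, 91.0]
wrist_force: [-0.9, 0.1, -0.7]
opening: 0.0511
grasp_force: 0.0
```

```bash
python3 - <<'E'
from h import *
t=bot.camera("top"); s=bot.camera("side")
a=cv2.resize(t[180:240,200:300],None,fx=6,fy=6,interpolation=cv2.INTER_CUBIC)[:,:,::-1]
b=cv2.resize(s[150:240,240:340],None,fx=6,fy=6,interpolation=cv2.INTER_CUBIC)[:,:,::-1]
a=cv2.convertScaleAbs(a,alpha=1.5,beta=15)
v=np.vstack([a,b]); v=cv2.resize(v,None,fx=590/v.shape[0],fy=590/v.shape[0]); print(v.shape,590/900)
cv2.imwrite("pics/both.png",v)
E
```

```text
(590, 393, 3) 0.6555555555555556
```

View pics/both.png

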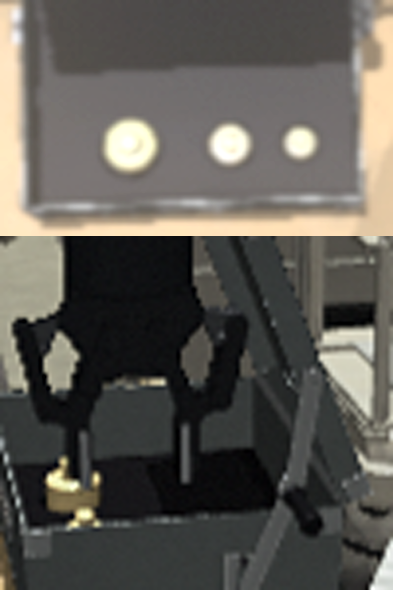

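The top crop shows the weight at (130,145) with its knob in the middle of the body. In the side crop the lid stands on its stay and a finger hides part of the weight. I'll check the position and tilt numerically, with the arm moved away.

play_rows(increments=[{"slide": [-40, 0, -10], "angular": [0, 0, 0], "claw": 0.2}, {"slide": [-40, 0, -10], "angular": [0, 0, 0], "claw": 0.2}])

```text
time: 23.3
ee_pos: [0.5188, -0.2728, 0.2104]
tcp_rot: [180.0, -0.0, 91.5]
wrist_force: [0.3, -0.5, -0.1]
opening: 0.0514
grasp_force: 0.0
```

```bash
python3 - <<'E'
from h import *
R0=W(p,(-.055,.055,.016)); print("recess",R0)
for n,(u0,u1,v0,v1) in (("top",(222,244,206,228)),("side",(240,270,212,240))):
    s=bot.camera(n).astype(int); r=s[v0:v1,u0:u1]; m=((r[:,:,0]-r[:,:,2]>25)&(r[:,:,0]>90)).astype(np.uint8)
    k,l,st,ce=cv2.connectedComponentsWithStats(m); i=1+st[1:,4].argmax(); print(n,st[i],ce[i]+[u0,v0],"unproj z.050",unproj(n,*(ce[i]+[u0,v0]),.050).round(4))
    for row in (r.sum(2)//3): print(' '.join(f'{x:3d}' for x in row))
    for z in(.016,.05,.062): print(z,proj(n,[R0[0],R0[1],z]).round(1))
E
```

```text
recess [0.50811553 0.13627977 0.016     ]
top [  5   5  13  13 100] [232.98 216.19] unproj z.050 [0.5091 0.1346 0.05  ]
 66  66  67  66  66  66  66  66  66  66  66  66  66  66  66  65  65  65  65  65  65  66
 67  67  66  67  68  67  66  67  67  66  66  66  66  66  65  66  66  65  66  65  65  66
 67  67  66  66  67  67  66  66  66  67  66  66  66  65  66  66  66  66  65  65  66  65
 67  68  67  67  67  67  66  67  67  70  73  74  71  67  67  67  67  66  66  66  66  66
 68  68  67  68  67  67  68  75  88 100 105 107 102  95  82  70  66  67  67  67  67  67
 68  67  68  68  67  69  80 105 131 146 150 151 149 141 120  90  71  67  67  68  67  68
 68  68  69  69  69  83 113 141 157 164 165 165 165 162 151 124  91  70  67  68  69  68
 68  68  68  68  77 109 142 159 165 166 166 164 164 164 163 150 117  81  67  68  68  68
 69  69  68  68  85 129 156 164 166 168 169 165 157 157 162 159 132  93  68  67  68  68
 69  69  68  67  89 136 161 164 167 171 173 171 160 147 154 161 149 111  73  65  68  68
 69  69  67  68  95 140 163 167 168 172 174 172 160 142 149 162 155 118  75  64  68  68
 69  69  68 
[... 3824 characters left out ...]
5  53  56  55  56  56  56  56  56  57  58
 89  69  64  54  36  35  43  52  56  55  55  55  55  54  54  54  56  56  55  55  55  56  57  54  55  58  55  56  57  60
125  78  74  69  41  33  44  54  55  55  54  54  55  56  54  56  55  55  55  55  55  56  56  53  54  56  57  55  57  57
179  92  73  44  34  35  43  52  54  55  55  56  55  55  53  56  54  55  55  56  58  55  54  55  52  56  57  56  56  57
176  88  70  50  36  35  38  54  56  56  55  54  53  54  54  55  54  53  57  57  56  54  55  54  57  56  57  56  57  57
177  88  70  65  38  35  37  51  54  56  56  56  54  52  54  55  54  55  56  55  56  54  53  55  58  56  56  56  56  56
0.016 [257.1 220.2]
0.05 [256.7 209.9]
0.062 [256.6 206.2]
```

The position agrees with the recess in both views: body at top (232.7,216.2) against (232.5,216.5) predicted, knob concentric. So the weight is seated upright. Next is the grip.

```bash
python3 - <<'E'
from h import *
c=lambda x,y:((x+.5)/6-.5+270,(y+.5)/6-.5+170)
F,E,P=[onplane(*c(*q),-.15) for q in((194,432),(260,260),(296,88))]
print(F,E,P,np.hypot(*(E-F)),"psi",np.degrees(np.arctan2(*(E-F)[::-1])))
A,B=[onplane(*c(*q),y) for q,y in(((262,268),-.1555),((297,325),-.2085))]; print("grip ends",A,B,(A+B)/2)
# two-circle: lid theta: taut-ish geometry -> elbow 10mm behind line
d=P-F; u=d/np.hypot(*d); m=F+u*np.sqrt(.0825**2-.01**2); e=m+.01*np.array([u[1],-u[0]]); print("elbow model",e,np.degrees(np.arctan2(*(e-F)[::-1])))
E
```

```text
[0.04134852 0.02996987] [0.07108762 0.11119602] [0.08633649 0.19033653] 0.08649913724123122 psi 69.89095315199027
grip ends [0.07071703 0.10961511] [0.07357752 0.10446364] [0.07214727 0.10703937]
elbow model [0.07309617 0.10611668] 67.36743424845868
```

play_rows(increments=[{"slide": [0, 0, 0], "angular": [0, 8, 0], "claw": 0}, {"slide": [0, 0, 0], "angular": [0, 8, 0], "claw": 0}, {"slide": [0, 0, 0], "angular": [0, 8, 0], "claw": 0}, {"slide": [0, 0, 0], "angular": [0, 8, 0], "claw": 0}, {"slide": [0, 0, 0], "angular": [0, 3, 0], "claw": 0}, {"slide": [0, 0, 0], "angular": [0, 0, 0], "claw": 0}])

```text
time: 24.0
ee_pos: [0.5186, -0.2735, 0.2076]
tcp_rot: [-179.7, -35.2, 91.1]
wrist_force: [0.0, -0.2, -0.6]
opening: 0.0428
grasp_force: 0.0
```

play_rows(increments=[{"slide": [20, 31, 27.5], "angular": [0, 0, 0], "claw": 0}, {"slide": [20, 31, 27.5], "angular": [0, 0, 0], "claw": 0}, {"slide": [20, 31, 27.5], "angular": [0, 0, 0], "claw": 0}, {"slide": [20, 32, 27.5], "angular": [0, 0, 0], "claw": 0}, {"slide": [0, 0, 0], "angular": [0, 0, 0], "claw": 0}])

```text
time: 24.5
ee_pos: [0.6427, -0.1359, 0.165]
tcp_rot: [180.0, -35.0, 91.7]
wrist_force: [-0.8, -0.7, -0.7]
opening: 0.0421
grasp_force: 0.0
```

play_rows(increments=[{"slide": [-5.8, -0.4, 15], "angular": [0, 0, 0], "claw": 0}, {"slide": [0, 0, 20], "angular": [0, 0, 0], "claw": 0}, {"slide": [0, 0, 20], "angular": [0, 0, 0], "claw": 0}, {"slide": [0, 0, 12], "angular": [0, 0, 0], "claw": 0}, {"slide": [0, 0, 0], "angular": [0, 0, 0], "claw": 0}, {"slide": [0, 0, 0], "angular": [0, 0, 0], "claw": 0}])

```text
time: 25.1
ee_pos: [0.6395, -0.1086, 0.1086]
tcp_rot: [179.9, -34.9, 91.4]
wrist_force: [0.6, 0.5, 1.1]
opening: 0.0425
grasp_force: 0.0
```

play_rows(increments=[{"slide": [0, 0, 0], "angular": [0, 0, 0], "claw": -0.3}, {"slide": [0, 0, 0], "angular": [0, 0, 0], "claw": -0.5}, {"slide": [0, 0, 0], "angular": [0, 0, 0], "claw": -0.6}, {"slide": [0, 0, 0], "angular": [0, 0, 0], "claw": -0.6}], squeeze=20)

```text
time: 25.5
ee_pos: [0.64, -0.1094, 0.1078]
tcp_rot: [179.9, -35.0, 91.3]
wrist_force: [4.7, -1.6, 0.4]
opening: 0.0171
grasp_force: 2.0
```

play_rows(increments=[{"slide": [0, 2, 0], "angular": [0, 0, 0], "claw": -0.6}, {"slide": [0, 0, 0], "angular": [0, 0, 0], "claw": -0.7}, {"slide": [0, 0, 0], "angular": [0, 0, 0], "claw": -1}, {"slide": [0, 0, 0], "angular": [0, 0, 0], "claw": -1}, {"slide": [0, 0, 0], "angular": [0, 0, 0], "claw": -1}], squeeze=50)

```text
time: 26.0
ee_pos: [0.642, -0.1094, 0.1079]
tcp_rot: [179.9, -35.0, 91.3]
wrist_force: [3.6, -3.8, 3.1]
opening: 0.0125
grasp_force: 48.6
```

```bash
python3 - <<'E'
import numpy as np
for s0,st,n in((67.3,3,37),):
  for i in range(n):
    a,b=np.radians(s0+st*i),np.radians(s0+st*(i+1)); dx=82.5*(np.cos(b)-np.cos(a)); dz=82.5*(np.sin(b)-np.sin(a))
    print(round(s0+st*(i+1),1),[round(.574*dz,1),round(dx,1),round(-.819*dz,1)],"cum x,z",round(82.5*(np.cos(b)-np.cos(np.radians(s0))),1),round(82.5*(np.sin(b)-np.sin(np.radians(s0))),1))
E
```

```text
70.3 [np.float64(0.9), np.float64(-4.0), np.float64(-1.3)] cum x,z -4.0 1.6
73.3 [np.float64(0.8), np.float64(-4.1), np.float64(-1.1)] cum x,z -8.1 2.9
76.3 [np.float64(0.7), np.float64(-4.2), np.float64(-0.9)] cum x,z -12.3 4.0
79.3 [np.float64(0.5), np.float64(-4.2), np.float64(-0.7)] cum x,z -16.5 5.0
82.3 [np.float64(0.4), np.float64(-4.3), np.float64(-0.6)] cum x,z -20.8 5.6
85.3 [np.float64(0.3), np.float64(-4.3), np.float64(-0.4)] cum x,z -25.1 6.1
88.3 [np.float64(0.1), np.float64(-4.3), np.float64(-0.2)] cum x,z -29.4 6.4
91.3 [np.float64(0.0), np.float64(-4.3), np.float64(-0.0)] cum x,z -33.7 6.4
94.3 [np.float64(-0.1), np.float64(-4.3), np.float64(0.2)] cum x,z -38.0 6.2
97.3 [np.float64(-0.3), np.float64(-4.3), np.float64(0.4)] cum x,z -42.3 5.7
100.3 [np.float64(-0.4), np.float64(-4.3), np.float64(0.5)] cum x,z -46.6 5.1
103.3 [np.float64(-0.5), np.float64(-4.2), np.float64(0.7)] cum x,z -50.8 4.2
106.3 [np.float64(-0.6), np.float64(-4.2), np.float64(0.9)] cum x,z -55.0 3.1
109.3 [np.float64(-0.8), np.float64(-4.1), np.float64(1.1)] cum x,z -59.1 1.8
112.3 [np.float64(-0
[... 1124 characters left out ...]
float64(-2.0), np.float64(3.1)] cum x,z -106.2 -40.3
157.3 [np.float64(-2.3), np.float64(-1.8), np.float64(3.2)] cum x,z -107.9 -44.3
160.3 [np.float64(-2.3), np.float64(-1.6), np.float64(3.3)] cum x,z -109.5 -48.3
163.3 [np.float64(-2.4), np.float64(-1.3), np.float64(3.4)] cum x,z -110.9 -52.4
166.3 [np.float64(-2.4), np.float64(-1.1), np.float64(3.4)] cum x,z -112.0 -56.6
169.3 [np.float64(-2.4), np.float64(-0.9), np.float64(3.5)] cum x,z -112.9 -60.8
172.3 [np.float64(-2.4), np.float64(-0.7), np.float64(3.5)] cum x,z -113.6 -65.1
175.3 [np.float64(-2.5), np.float64(-0.5), np.float64(3.5)] cum x,z -114.1 -69.3
178.3 [np.float64(-2.5), np.float64(-0.2), np.float64(3.5)] cum x,z -114.3 -73.7
```

play_rows(increments=[{"slide": [0.4, -2, -0.7], "angular": [0, 0, 0], "claw": -1}, {"slide": [0.4, -2, -0.6], "angular": [0, 0, 0], "claw": -1}, {"slide": [0, 0, 0], "angular": [0, 0, 0], "claw": -1}])

```text
time: 26.3
ee_pos: [0.6378, -0.1095, 0.1095]
tcp_rot: [179.9, -35.0, 91.3]
wrist_force: [2.6, -4.6, 3.7]
opening: 0.0123
grasp_force: 48.9
```

play_rows(increments=[{"slide": [0.4, -2, -0.6], "angular": [0, 0, 0], "claw": -1}, {"slide": [0.4, -2.1, -0.5], "angular": [0, 0, 0], "claw": -1}, {"slide": [0.4, -2.1, -0.5], "angular": [0, 0, 0], "claw": -1}, {"slide": [0.3, -2.1, -0.4], "angular": [0, 0, 0], "claw": -1}, {"slide": [0, 0, 0], "angular": [0, 0, 0], "claw": -1}])

```text
time: 26.8
ee_pos: [0.6293, -0.1097, 0.1121]
tcp_rot: [179.9, -35.0, 91.3]
wrist_force: [1.9, -5.1, 5.3]
opening: 0.0124
grasp_force: 49.0
```

play_rows(increments=[{"slide": [0.5, -4.2, -1.2], "angular": [0, 0, 0], "claw": -1}, {"slide": [0.4, -4.3, -0.8], "angular": [0, 0, 0], "claw": -1}, {"slide": [0.3, -4.3, -0.4], "angular": [0, 0, 0], "claw": -1}, {"slide": [0, 0, 0], "angular": [0, 0, 0], "claw": -1}])

```text
time: 27.2
ee_pos: [0.6156, -0.11, 0.1142]
tcp_rot: [-179.9, -35.0, 91.2]
wrist_force: [0.1, -4.5, 3.7]
opening: 0.0123
grasp_force: 49.1
```

play_rows(increments=[{"slide": [0.1, -4.3, -0.2], "angular": [0, 0, 0], "claw": -1}, {"slide": [0, -4.3, 0], "angular": [0, 0, 0], "claw": -1}, {"slide": [-0.1, -4.3, 0.1], "angular": [0, 0, 0], "claw": -1}, {"slide": [-0.2, -4.3, 0.3], "angular": [0, 0, 0], "claw": -1}, {"slide": [-0.4, -4.3, 0.5], "angular": [0, 0, 0], "claw": -1}, {"slide": [0, 0, 0], "angular": [0, 0, 0], "claw": -1}])

```text
time: 27.8
ee_pos: [0.5938, -0.1106, 0.1129]
tcp_rot: [-179.9, -35.0, 91.2]
wrist_force: [-3.5, -5.0, 2.8]
opening: 0.0123
grasp_force: 49.6
```

play_rows(increments=[{"slide": [-0.5, -4.2, 0.7], "angular": [0, 0, 0], "claw": -1}, {"slide": [-0.6, -4.2, 0.9], "angular": [0, 0, 0], "claw": -1}, {"slide": [-0.8, -4.1, 1.1], "angular": [0, 0, 0], "claw": -1}, {"slide": [-0.9, -4, 1.3], "angular": [0, 0, 0], "claw": -1}, {"slide": [-1, -4, 1.4], "angular": [0, 0, 0], "claw": -1}, {"slide": [0, 0, 0], "angular": [0, 0, 0], "claw": -1}])

```text
time: 28.4
ee_pos: [0.5726, -0.1111, 0.1056]
tcp_rot: [-179.7, -35.0, 91.1]
wrist_force: [-5.5, -6.4, 1.4]
opening: 0.0123
grasp_force: 50.0
```

play_rows(increments=[{"slide": [-1.1, -3.9, 1.6], "angular": [0, 0, 0], "claw": -1}, {"slide": [-1.2, -3.7, 1.8], "angular": [0, 0, 0], "claw": -1}, {"slide": [-1.3, -3.6, 1.9], "angular": [0, 0, 0], "claw": -1}, {"slide": [-1.5, -3.5, 2.1], "angular": [0, 0, 0], "claw": -1}, {"slide": [-1.6, -3.4, 2.2], "angular": [0, 0, 0], "claw": -1}, {"slide": [-1.7, -3.2, 2.4], "angular": [0, 0, 0], "claw": -1}, {"slide": [0, 0, 0], "angular": [0, 0, 0], "claw": -1}])

```text
time: 29.1
ee_pos: [0.5509, -0.1116, 0.0898]
tcp_rot: [-179.6, -34.9, 91.1]
wrist_force: [-5.6, -7.0, -4.0]
opening: 0.0122
grasp_force: 49.5
```

play_rows(increments=[{"slide": [-1.7, -3.1, 2.5], "angular": [0, 0, 0], "claw": -1}, {"slide": [-1.8, -2.9, 2.6], "angular": [0, 0, 0], "claw": -1}, {"slide": [-1.9, -2.7, 2.7], "angular": [0, 0, 0], "claw": -1}, {"slide": [-2, -2.6, 2.9], "angular": [0, 0, 0], "claw": -1}, {"slide": [-2.1, -2.4, 3], "angular": [0, 0, 0], "claw": -1}, {"slide": [-2.1, -2.2, 3.1], "angular": [0, 0, 0], "claw": -1}, {"slide": [0, 0, 0], "angular": [0, 0, 0], "claw": -1}])

```text
time: 29.8
ee_pos: [0.5356, -0.1119, 0.0688]
tcp_rot: [-179.7, -34.9, 91.1]
wrist_force: [0.1, -6.6, -9.7]
opening: 0.0124
grasp_force: 48.8
```

play_rows(increments=[{"slide": [-2.2, -2, 3.1], "angular": [0, 0, 0], "claw": -1}, {"slide": [-2.3, -1.8, 3.2], "angular": [0, 0, 0], "claw": -1}, {"slide": [-2.3, -1.6, 3.3], "angular": [0, 0, 0], "claw": -1}, {"slide": [-2.4, -1.3, 3.4], "angular": [0, 0, 0], "claw": -1}, {"slide": [-2.4, -1.1, 3.4], "angular": [0, 0, 0], "claw": -1}, {"slide": [0, 0, 0], "angular": [0, 0, 0], "claw": -1}])

```text
time: 30.4
ee_pos: [0.5287, -0.1121, 0.0488]
tcp_rot: [-179.8, -34.9, 91.2]
wrist_force: [3.5, -4.5, -11.9]
opening: 0.0123
grasp_force: 48.9
```

play_rows(increments=[{"slide": [-1.6, -0.6, 2.3], "angular": [0, 0, 0], "claw": -1}, {"slide": [-1.6, -0.6, 2.3], "angular": [0, 0, 0], "claw": -1}, {"slide": [-1.6, -0.5, 2.3], "angular": [0, 0, 0], "claw": -1}, {"slide": [0, 0, 0], "angular": [0, 0, 0], "claw": -1}])

```text
time: 30.8
ee_pos: [0.5275, -0.1122, 0.0409]
tcp_rot: [-179.9, -34.9, 91.2]
wrist_force: [5.9, -5.8, -11.1]
opening: 0.0125
grasp_force: 49.0
```

play_rows(increments=[{"slide": [-1, 0.4, 1.4], "angular": [0, 0, 0], "claw": -1}, {"slide": [-1, 0.3, 1.4], "angular": [0, 0, 0], "claw": -1}, {"slide": [0, 0, 0], "angular": [0, 0, 0], "claw": -1}])

```text
time: 31.1
ee_pos: [0.5276, -0.1122, 0.039]
tcp_rot: [-179.9, -35.0, 91.2]
wrist_force: [-3.7, -6.8, 0.9]
opening: 0.0124
grasp_force: 50.3
```

play_rows(increments=[{"slide": [-0.6, -0.3, 0.9], "angular": [0, 0, 0], "claw": -1}, {"slide": [0, 0, 0], "angular": [0, 0, 0], "claw": -1}, {"slide": [0, 0, 0], "angular": [0, 0, 0], "claw": -1}])

```text
time: 31.4
ee_pos: [0.5276, -0.1121, 0.0386]
tcp_rot: [-179.9, -35.0, 91.2]
wrist_force: [-3.5, -6.8, 5.8]
opening: 0.0125
grasp_force: 50.8
```

```bash
python3 - <<'E'
from h import *
t0=cv2.imread("pics/top0.png")[:,:,::-1].astype(np.float32); t=bot.camera("top").astype(np.float32)
s0=cv2.imread("pics/side0.png")[:,:,::-1].astype(np.float32); s=bot.camera("side").astype(np.float32)
g=lambda a:cv2.cvtColor(a.astype(np.uint8),cv2.COLOR_RGB2GRAY).astype(np.float32)
for nm,a,b,(u0,u1,v0,v1) in(("handle top",t0,t,(222,275,212,230)),("front-left lid top",t0,t,(198,225,225,240)),("lid side frontL",s0,s,(235,262,178,210)),("lid side rear",s0,s,(290,330,178,200))):
    A,B=g(a)[v0:v1,u0:u1],g(b)[v0:v1,u0:u1]; print(nm,cv2.phaseCorrelate(A,B),np.abs(A-B).mean())
E
```

```text
handle top ((0.09269024260109404, 0.07704352498471323), 0.9457356299392481) 4.754717
front-left lid top ((0.5822710251710106, 0.5884858605327095), 0.9944807682508304) 4.454321
lid side frontL ((0.5803656625169182, -0.11111047400164864), 0.8431481487221189) 11.609954
lid side rear ((0.22758707182415705, 0.3917381477688906), 0.5152108450730641) 37.235226
```

The push is now resisted (+5.8 N) and the handle is back within 0.1 px, so the lid is shut. I release and back off along the tool axis.

play_rows(increments=[{"slide": [0.4, 0, -0.6], "angular": [0, 0, 0], "claw": -1}, {"slide": [0, 0, 0], "angular": [0, 0, 0], "claw": -0.3}, {"slide": [0, 0, 0], "angular": [0, 0, 0], "claw": -0.3}, {"slide": [0, 0, 0], "angular": [0, 0, 0], "claw": -0.3}, {"slide": [0, 0, -15], "angular": [0, 0, 0], "claw": -0.3}, {"slide": [0, 0, -30], "angular": [0, 0, 0], "claw": -0.3}, {"slide": [0, 0, -40], "angular": [0, 0, 0], "claw": -0.3}, {"slide": [0, 0, -40], "angular": [0, 0, 0], "claw": -0.3}])

```text
time: 32.3
ee_pos: [0.5293, -0.1836, 0.1425]
tcp_rot: [-179.9, -35.1, 91.3]
wrist_force: [0.9, -1.2, 0.3]
opening: 0.0296
grasp_force: 0.0
```

play_rows(increments=[{"slide": [0, 0, -40], "angular": [0, 0, 0], "claw": -0.3}, {"slide": [0, 0, -20], "angular": [0, 0, 0], "claw": -0.3}, {"slide": [0, 0, 0], "angular": [0, 0, 0], "claw": -0.3}, {"slide": [0, 0, 0], "angular": [0, 0, 0], "claw": -0.3}])

```text
time: 32.7
ee_pos: [0.5305, -0.2176, 0.1897]
tcp_rot: [-180.0, -35.0, 91.2]
wrist_force: [-0.6, 0.0, 0.3]
opening: 0.0299
grasp_force: 0.0
```

```bash
python3 - <<'E'
from h import *
g=lambda a:cv2.cvtColor(a.astype(np.uint8),cv2.COLOR_RGB2GRAY).astype(np.float32)
t0=g(cv2.imread("pics/top0.png")[:,:,::-1]); t=g(bot.camera("top")); s0=g(cv2.imread("pics/side0.png")[:,:,::-1]); s=g(bot.camera("side"))
for nm,A,B,(u0,u1,v0,v1) in(("handle top",t0,t,(222,275,212,230)),("timer",t0,t,(358,388,238,264)),("beaker",t0,t,(375,398,178,202)),("notebook",t0,t,(142,180,218,270)),("lid side frontL",s0,s,(235,262,178,210)),("stay side",s0,s,(262,310,210,256))):
    a,b=A[v0:v1,u0:u1],B[v0:v1,u0:u1]; print(nm,np.round(cv2.phaseCorrelate(a,b)[0],2),np.abs(a-b).mean())
print(bot.get_obs()['wrist_force'],bot.get_obs()['time'])
E
```

```text
handle top [ 0.11 -0.05] 5.0901465
timer [0.39 1.68] 30.878204
beaker [1.82 8.52] 44.657608
notebook [-0.   -0.03] 3.5946357
lid side frontL [0.35 0.11] 16.119213
stay side [-0.04 -0.33] 5.0339675
[ 0.02536333  0.25049235 -0.63993891] 32.8
```

```bash
python3 -c "
from workcell import bot
print(bot.job_done())"
```

```text
the job is handed in; nothing more can be done
None
```

The weight is back in its recess, the lid was eased shut with the stay grip and the job is handed in at about 33 s of the 72 s. After release the handle and stay matched their starting pictures. The lid, weight and stay foot were checked only by pictures and forces, and the timer and beaker could not be checked at the end because the arm blocked that view. One finger pressed the front wall with about 30 N while releasing the weight.

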